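# Swing the bench magnifier over the round sorting dish

### The job

Swing the bench magnifier round until its lens is centred above the round sorting dish, so that the whole dish is seen through the lens from straight above. Push the magnifier's two jointed arms sideways with a finger; do not pinch them and do not touch the lens or its rim. Leave both dishes, the bead jar and the pliers where they are, and finish clear of everything.

Things in the scene. Friction and masses are not known exactly. Their poses are not given: they have to be found in the camera images.
- post_axis (a point): Axis of the magnifier's steel post (22 mm thick, on a round white foot 156 mm across, fixed to the table), at mid-height of the upper arm, 151 mm above the table. The upper arm swings level round it. A black knob 31 mm across tops it, 179 mm above the table. The upper arm at angle 0 points along this point's minus x (roughly to the robot).
- elbow_axis (a point): Upright axis of the elbow, 200 mm from the post axis, where the lens arm is hinged on top of the end of the upper arm; point 175 mm above the table (mid-height of the lens arm). A black knob 31 mm across tops it, 203 mm above the table.
- upper_arm (a joint): Angle of the upper arm about the post, rad, positive counter-clockwise from above, stops at -1.7 and 1.7. Two white upright flat bars, 24 mm over both outer faces, 142 to 160 mm above the table, from post axis to elbow axis. Stiff friction, 1 N m (about 8 N at 130 mm from the post); stays where left. The lens arm rides along with it.
- lens_arm (a joint): Angle of the lens arm to the upper arm, rad, 0 = in line, stretched out, positive counter-clockwise from above, stops -2.5, 2.5. Two white upright flat bars, 24 mm over all, 166 to 184 mm above the table; lens centre 230 mm from the elbow axis. Friction 0.12 N m; stays where left. Pushed slowly 80 mm or more from the elbow, it barely shifts the upper arm.
- lens: The round magnifying lens; origin at its centre, 175 mm above the table. Clear glass 112 mm across in a white rim 132 mm across, from 164 to 186 mm above the table. A dark bracket joins it to the lens arm and ends 78 mm from the lens centre. Not to be touched.
- upper_arm_left: One of the two bars of the upper arm (5 x 18 x 200 mm); origin on the post axis, 151 mm above the table; x axis points from the elbow back to the post, the bar lies 9.5 mm to the -y side. Pressing both bars of an arm at once counts as pinching.
- upper_arm_right: The other bar of the upper arm, same origin and axes, 9.5 mm to the +y side.
- lens_arm_left: One of the two bars of the lens arm (5 x 18 x 168 mm); origin on the elbow axis, 175 mm above the table; x axis points from the lens back to the elbow, the bar lies 9.5 mm to the -y side.
- lens_arm_right: The other bar of the lens arm, same origin and axes, 9.5 mm to the +y side.
- round_dish: The dish to be looked at: round shallow white porcelain sorting dish, 70 mm across, 14 mm high, with a few pearls in it; loose, 120 g; origin at the centre of its underside, on the table.
- square_dish: Another white porcelain dish, square, 64 x 64 x 14 mm, with a few pearls; loose; origin at the centre of its underside. Not the one wanted; it may stand in either place.
- bead_jar: Round jar of turquoise beads with a metal lid, 54 mm across, 70 mm high; loose, stands upright; origin at the centre of its underside.
- pliers: Small jewellery pliers with lilac handles lying flat, 150 mm long, 14 mm thick; loose; origin under the joint pin; jaws along +x.
Not all that is in view belongs to the job. What is shaped like the round_dish but brown, green or red is not meant.

How it is judged (in metres and radians):
At the end, for the whole second after the job is handed in: The lens centre is within 20 mm, seen from above, of the centre of the round dish (the whole dish then lies under the glass) and at rest; both dishes, the jar and the pliers are within 10 mm of where they began (horizontal distance between lens and round_dish below 0.02 m and linear speed of lens below 0.01 m/s and distance of each of round_dish, square_dish, bead_jar, pliers from where it was at the start of the episode below 0.01 m); the robot touches nothing.
It fails at once if the lens or its rim is touched by the robot (contact force between any of the fingers, the arm and lens above 0.5 N).
It fails at once if the upper arm is pinched (both its bars pressed at once) (contact force between the fingers and upper_arm_left above 0.5 N and contact force between the fingers and upper_arm_right above 0.5 N).
It fails at once if the lens arm is pinched (both its bars pressed at once) (contact force between the fingers and lens_arm_left above 0.5 N and contact force between the fingers and lens_arm_right above 0.5 N).
It fails at once if a dish, the jar or the pliers is lifted or carried off (distance of any of round_dish, square_dish, bead_jar, pliers from where it was at the start of the episode above 0.015 m).
It also fails if it takes over 72 s, if anything falls off the work surface, if the arm or the gripper's body presses on something with over 40 N, if the wrist force passes 120 N, or if a joint passes its speed limit or range.

### The arm

A 6-joint arm with a two-finger parallel gripper is mounted at the origin on the work surface. World frame = base frame: x ahead of the robot, y to its left, z up, the work surface at z = 0. Lengths are in mm, angles in rad, forces in N, time in s.
With the tool pointing down it reaches from about 275 to 1000 mm from the base axis. Payload 8.4 kg.
Tool frame: the origin (TCP) lies at the very end of the fingers, on their centre line; the grasp point (between the pads) lies 19 mm behind it; z points along the fingers, y is the line along which they close (so a half turn about z gives the same grasp; the last joint's range is limited). The gripper opens to 85 mm and grips with 20 to 120 N. Pads are 22 mm wide; open, the fingers measure 114 mm over their backs; the gripper's body (76 mm by 85 mm) begins 54 mm behind the grasp point. The pads swing forward as they close: fully open they stand 13 mm farther back than shut.
Start: joints at [1.101, 0.353, 1.633, -0, 1.155, -0.002], TCP at [281.826, 557.855, 231.281] pointing down, gripper open.
Joint ranges: [-2.63, 2.63], [-0.92, 2.1], [0.06, 2.66], [-1.3, 4.44], [0, 2.69], [-3.02, 3.02]. Speed limits (rad/s): [2.22, 2.22, 2.79, 3.14, 3.14, 3.14].

### API

Orientations are given as [roll, pitch, yaw] about the fixed x, y, z axes, in that order (R = Rz(yaw) Ry(pitch) Rx(roll)).
In Python, from rig import telemetry, imaging, r gives the robot as it stands. The module is installed in compiled form; this text tells all that it offers.
- The arm moves only by the tool step_arm, never from a script. Its argument "moves" is a list of rows, each a list of 3 entries, a list of its own where there are three numbers: the turn, a rotation vector about the tool's x, y, z scaled (see below), then the shift along the tool's x, y, z scaled (see below), then the opening, from -1 (shut) to 1 (fully open). A call has 1 to 8 rows; each row is the pose to reach, as a shift and turn from the pose commanded when the call began, along the tool's axes at that moment; what a row does not reach only later rows make up. The controller multiplies each number of a shift by 200 mm and each number of a turn by 45 degrees. A row lasts 1/10 s, in which the tool goes at most 50 mm and 8.59 degrees, less where a joint would pass 70% of its speed; a pose out of reach is approached as far as the arm can. A call with a number of a shift or a turn outside -1 to 1 is refused whole. A call with a gripper value outside its range is refused whole. The fingers move at their own pace and stop on an object; "squeeze" is the grip in N (left out, the last holds). Time passes only in rows, so rows that repeat a pose let the fingers close. It gives the time, the measured TCP pose, the force, the opening and the grip force at its end, in the units of the state.
- telemetry.sense(): the state, without advancing time (a new reading comes with each control period).
- imaging.grab_frame(name): name is "scene" or "top" or "wrist"; returns the picture (420x560x3 uint8, red, green, blue); there is no depth.
- imaging.calibration(name): a dict with "fx", "fy", "cx", "cy" (pixels), "cam_to_world" (4x4, takes a point from camera to world coordinates). Camera axes: x right, y up, looking along -z (the intrinsics and any distortion apply to the point x, -y, -z); pixel columns grow to the right and rows downward; lengths in mm; the calibration is good to about 2 mm. A picture is of the moment at which its call begins: read the wrist's pose just before it. calibration takes no time and is no camera call; for the wrist camera it gives the pose at the moment of the call.
- r.sign_off(): hands the job in; it is judged then, once.
Trained networks look in the newest picture that a camera, given by its name, has taken for a name from the list of things; names that differ only in an ending like _2 or _b are one class to them, and where a whole thing is asked for, a point or a joint stands for the part that bears it (a point fixed in the world has none). Each returns a list of dicts, best first, with "conf" (0 to 1); they miss things now and then, are a little off and sometimes report something else, mostly with a low value. They report only what shows in the picture. A call takes as long as a camera call. They do not tell look-alikes from the thing itself.
- imaging.recognise(camera, name): "extent" ([left, top, width, height] in pixels, round what is visible of it).
- imaging.mark_of(camera, name): "xy" ([column, row] in pixels: a listed point, or the origin of a listed thing).
The state is a dict: "clock": time; "qpos": joint angles; "qvel": joint speeds; "joint_efforts": joint torques, N m; "eef_pos": TCP position; "tcp_rot": TCP orientation; "contact_force": force on the tool from outside, world axes, zero at the start; "wrist_torque": the same for the moment, N m; "opening": opening from 0.0 (shut) to 1.0 (fully open); "grasp_force": force on a finger pad.
Only numpy, scipy, OpenCV 4.12 (cv2) and the standard library are available. Lean on these libraries where they do the work, as an engineer would, in place of code of your own. Each camera call takes 0.05 s, during which the arm holds its last target. There are 200 camera calls.

## Working session

There is one attempt and no reset: what is moved stays moved. The work goes in short steps, Python scripts to look and compute and a tool call to move; the robot and the scene stay as the last step left them, time stands still between calls to the robot, and variables do not carry over. Pictures are saved under pics/ and viewed, at most 10 in all, crops included, and the job is handed in when it is done.

Besides the shell and the picture viewer there is one more tool, called in YAML: its name, and indented under it one key for each argument. step_arm: Moves the arm, as the interface text tells. Its arguments: {"type":"object","properties":{"moves":{"type":"array"},"squeeze":{"type":"number"}},"required":["moves"]}

```bash
mkdir -p pics
cat > h.py <<'E'
import numpy as np, cv2
from rig import telemetry, imaging, r
def ray(cam,uv,z):
    c=imaging.calibration(cam);T=np.array(c["cam_to_world"])
    d=T[:3,:3]@np.array([(uv[0]-c["cx"])/c["fx"],-(uv[1]-c["cy"])/c["fy"],-1]);o=T[:3,3]
    return (o+d*(z-o[2])/d[2])
def proj(cam,p):
    c=imaging.calibration(cam);T=np.linalg.inv(np.array(c["cam_to_world"]));q=T[:3,:3]@np.array(p,float)+T[:3,3]
    return np.array([c["cx"]+c["fx"]*q[0]/-q[2],c["cy"]-c["fy"]*q[1]/-q[2]])
Z=dict(post_axis=151,elbow_axis=175,lens=175,round_dish=0,square_dish=0,bead_jar=0,pliers=0)
def save(cam,n,img=None):
    im=imaging.grab_frame(cam) if img is None else img
    cv2.imwrite(f"pics/{n}.png",im[:,:,::-1]);return im
E
python3 - <<'E'
from h import *
a=save("top","top0");b=save("scene","scene0")
print(imaging.calibration("top"))
for cam in("top","scene"):
  for n,z in Z.items():
    for d in imaging.mark_of(cam,n)[:3]:
      print(cam,n,round(d["conf"],2),np.round(d["xy"],1),np.round(ray(cam,d["xy"],z)[:2]))
print(telemetry.sense())
cv2.imwrite("pics/both0.png",cv2.resize(np.vstack([a,b]),(400,600))[:,:,::-1])
E
```

```text
{'fx': 399.22677682311485, 'fy': 399.22677682311485, 'cx': 280.2871963518099, 'cy': 218.0433701042815, 'cam_to_world': array([[-2.94775528e-02,  9.97643495e-01, -6.19558761e-02,
         4.54396701e+02],
       [-9.99565260e-01, -2.93834329e-02,  2.42990702e-03,
         9.21324698e+00],
       [ 6.03704603e-04,  6.20005691e-02,  9.98075931e-01,
         1.03355966e+03],
       [ 0.00000000e+00,  0.00000000e+00,  0.00000000e+00,
         1.00000000e+00]])}
top post_axis 0.94 [297.9 120.1] [729. -39.]
top elbow_axis 0.79 [260.3 198.6] [551.  49.]
top elbow_axis 0.4 [262.3 195.3] [558.  45.]
top lens 0.97 [152.9 212.6] [528. 281.]
top round_dish 0.84 [355.3 301.6] [ 299. -179.]
top round_dish 0.69 [346.  254.5] [ 419. -160.]
top round_dish 0.67 [303.6 279.4] [359. -49.]
top square_dish 0.87 [264.9 229.7] [490.  47.]
top bead_jar 0.82 [384.6 184.6] [ 598. -268.]
top pliers 0.75 [397.7 253. ] [ 419. -293.]
scene post_axis 0.66 [280.6 278.1] [737. -40.]
scene elbow_axis 0.67 [299.4 207.5] [553.  49.]
scene lens 0.91 [384.1 190.3] [535. 278.]
scene lens 0.68 [178.3 287.6] [ 735. -250.]
sce
[... 319 characters left out ...]
 [496.  52.]
{'clock': 0.8, 'qpos': array([ 1.10057123e+00,  3.52966619e-01,  1.63338438e+00, -3.72136550e-06,
        1.15521329e+00, -2.42118390e-03]), 'qvel': array([ 0.0018672 ,  0.00038781, -0.0002121 ,  0.00043429, -0.00197527,
       -0.00023231]), 'joint_efforts': array([-3.38839898e-03, -6.05109286e+01, -3.42420387e+01, -3.27023445e-04,
        1.09314315e-03, -9.48894126e-06]), 'eef_pos': array([281.84652107, 557.85209872, 231.30852409]), 'tcp_rot': array([3.14156430e+00, 3.47329747e-06, 2.67379024e+00]), 'contact_force': array([-0.20926278, -0.14443716,  0.12581958]), 'wrist_torque': array([-0.04736136,  0.02906107, -0.02434212]), 'grasp_force': 0.0, 'opening': 1.0010995549338213}
```

View pics/top0.png

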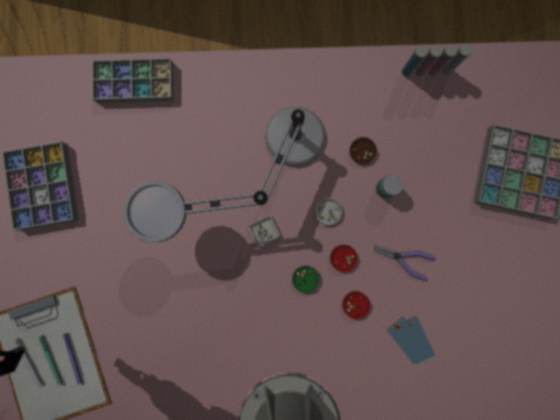

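View pics/scene0.png

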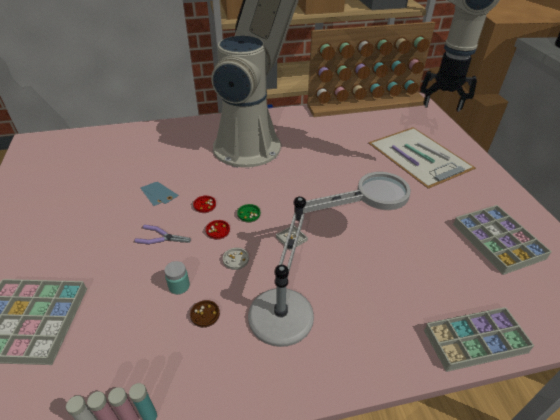

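The top view shows five round dishes: white (330,212), brown (363,151), green (306,279), and red at (344,258) and (356,305). The white one at (330,212) fits the description. The square dish is at (265,231), the post knob at (298,117), the elbow knob at (260,198) and the lens at (156,211). I'll confirm in a crop and measure the dish more exactly.

Run:
```python
from h import *
a=cv2.imread("pics/top0.png")
c=a[180:250,230:370];cv2.imwrite("pics/crop0.png",cv2.resize(c,None,fx=5,fy=5,interpolation=cv2.INTER_CUBIC))
for uv in [(330,212),(265,231)]: print(ray("top",uv,7))
print("scene dish",ray("scene",(235,258),7))
print("knob post",ray("top",(298,116.5),179),"elbow",ray("top",(260.5,198),203),"lens",ray("top",(155.5,211.5),180))
print("scene knob post",ray("scene",(281.5,271),179),"elbow",ray("scene",(299.5,202),203),"lens",ray("scene",(384.5,190),180))
s=a.copy();hsv=cv2.cvtColor(c,cv2.COLOR_BGR2HSV);m=((hsv[...,1]<45)&(hsv[...,2]>90)).astype('u1')
n,l,st,ce=cv2.connectedComponentsWithStats(m)
for i in range(1,n):
  if st[i,4]>60: print(st[i],ce[i]+[230,180],st[i,:2]+st[i,2:4]/2+[229.5,179.5])
```

```text
[ 529.95508257 -121.89741142    7.        ]
[485.91555563  46.98549307   7.        ]
scene dish [ 532.39125892 -117.56477207    7.        ]
knob post [727.91614299 -37.98476773 179.        ] elbow [549.14298233  47.30835109 203.        ] lens [529.30740939 274.14011047 180.        ]
scene knob post [740.68042386 -39.23656355 179.        ] elbow [564.16260953  44.75706003 203.        ] lens [539.35226366 276.03713673 180.        ]
[37  0 10 17 74] [271.33783784 186.59459459] [271.5 188. ]
[ 0 12 25  8 88] [241.04545455 195.36363636] [242.  195.5]
[ 89  17  24  29 361] [330.66759003 212.12188366] [330.5 211. ]
[  0  21  24   8 104] [241.15384615 204.5       ] [241.5 204.5]
[ 17  34  32  28 414] [264.08695652 228.7294686 ] [262.5 227.5]
```

View pics/crop0.png

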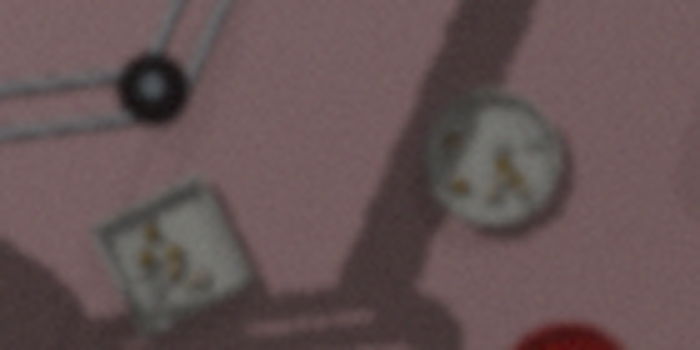

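The crop confirms it: the round white dish with pearls is at crop (498,162), which is top pixel (329.6,212.4) and world ≈(531,-120). The other white dish, at crop (175,250), is square.

Plan:
1. Push the upper arm about 19° clockwise.
2. Swing the lens arm about 180° counter-clockwise.

First I'll shut the gripper, square the tool up and head over.

step_arm:
  moves:
    - [[0,0,-0.596],[-0.65,-0.735,-0.15],-1]
    - [[0,0,-0.596],[-0.65,-0.735,-0.15],-1]
    - [[0,0,-0.596],[-0.65,-0.735,-0.15],-1]
    - [[0,0,-0.596],[-0.65,-0.735,-0.15],-1]
    - [[0,0,-0.596],[-0.65,-0.735,-0.15],-1]
    - [[0,0,-0.596],[-0.65,-0.735,-0.15],-1]

```text
clock: 1.4
eef_pos: [332.1, 367.6, 261.9]
tcp_rot: [3.14, 0.001, 3.139]
contact_force: [-0.1, -0.3, 0.1]
opening: 0.001
grasp_force: 0.0
```

step_arm:
  moves:
    - [[0,0,0],[-0.65,-1,0],-1]
    - [[0,0,0],[-0.65,-1,0],-1]
    - [[0,0,0],[-0.65,-1,0],-1]
    - [[0,0,0],[-0.65,-1,0],-1]
    - [[0,0,0],[-0.65,-1,0],-1]
    - [[0,0,0],[-0.65,-1,0],-1]

```text
clock: 2.0
eef_pos: [464.1, 166.1, 261.1]
tcp_rot: [-3.141, 0.001, 3.139]
contact_force: [-0.1, 0.5, -0.4]
opening: 0.002
grasp_force: 0.0
```

step_arm:
  moves:
    - [[0,0,0],[-0.62,-1,0],-1]
    - [[0,0,0],[-0.62,-1,0],-1]
    - [[0,0,0],[-0.62,-1,0],-1]
    - [[0,0,0],[-0.62,-1,0],-1]
    - [[0,0,0],[-0.62,-1,0],-1]
    - [[0,0,0],[-0.62,-1,0],-1]
    - [[0,0,0],[-0.62,-1,0],-1]

```text
clock: 2.7
eef_pos: [586.0, -30.8, 260.5]
tcp_rot: [3.141, -0.001, 3.141]
contact_force: [-0.3, -0.1, 0.3]
opening: -0.002
grasp_force: 0.0
```

Run:
```python
from h import *
s=telemetry.sense();print(s["eef_pos"],s["tcp_rot"],s["qpos"])
a=save("wrist","w1")
for n in("elbow_axis","post_axis","lens","round_dish"):
  for d in imaging.mark_of("wrist",n)[:2]: print(n,d["conf"],d["xy"],ray("wrist",d["xy"],Z[n]))
```

```text
[585.97736931 -30.77773549 260.45019857] [ 3.14078771e+00 -1.26191620e-03  3.14137663e+00] [-5.54605489e-02  2.67997175e-01  1.68508244e+00  7.90734559e-04
  1.18981759e+00 -1.62633484e+00]
elbow_axis 0.8 [389.2, 172.1] [552.81234198  48.37588891 175.        ]
post_axis 0.84 [268.0, 359.2] [733.20488542 -40.64693057 151.        ]
round_dish 0.88 [173.0, 24.4] [ 413.18529207 -150.78706596    0.        ]
round_dish 0.74 [210.5, 131.8] [ 530.81759963 -115.09423594    0.        ]
```

View pics/w1.png

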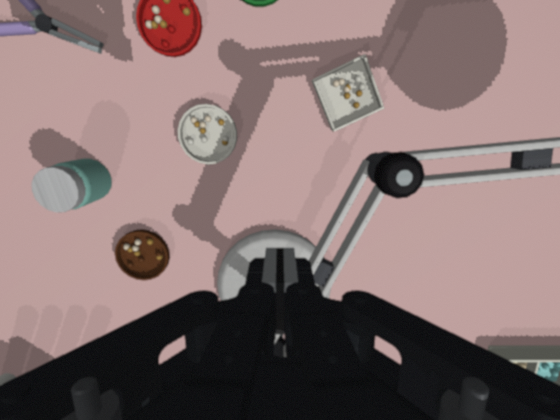

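The wrist view shows the elbow knob at (400,175), the round white dish at (208,134), the square dish at (348,92), and a clear spot under the fingers beside the upper arm. Next I'll go down and push the upper arm, in steps.

step_arm:
  moves:
    - [[0,0,0],[0,0,0.25],-1]
    - [[0,0,0],[0,0,0.45],-1]
    - [[0,0,0],[0,0,0.585],-1]
    - [[0,0,0],[0,0,0.585],-1]

```text
clock: 3.35
eef_pos: [582.8, -30.9, 140.9]
tcp_rot: [3.141, -0.007, -3.14]
contact_force: [-0.4, -0.4, -0.8]
opening: 0.003
grasp_force: 0.0
```

step_arm:
  moves:
    - [[0,0,0],[-0.018,0.035,0],-1]
    - [[0,0,0],[-0.036,0.07,0],-1]
    - [[0,0,0],[-0.054,0.105,0],-1]
    - [[0,0,0],[-0.072,0.14,0],-1]
    - [[0,0,0],[-0.09,0.175,0],-1]
    - [[0,0,0],[-0.11,0.21,0],-1]
    - [[0,0,0],[-0.13,0.245,0],-1]
    - [[0,0,0],[-0.145,0.28,0],-1]

```text
clock: 4.15
eef_pos: [614.8, 23.7, 145.3]
tcp_rot: [-3.14, -0.0, -3.141]
contact_force: [-1.5, -7.6, 4.8]
opening: 0.002
grasp_force: 3.7
```

```bash
cat >> h.py <<'E'
def look(cams=("top","scene","wrist"),names=("elbow_axis","lens")):
    s=telemetry.sense();print(np.round(s["eef_pos"],1),np.round(s["contact_force"],1))
    for c in cams:
        imaging.grab_frame(c)
        for n in names:
            for d in imaging.mark_of(c,n)[:1]: print(c,n,round(d["conf"],2),np.round(d["xy"]),np.round(ray(c,d["xy"],Z[n]),1))
E
python3 -c "
from h import *
look()"
```

```text
[614.8  23.7 145.3] [-1.5 -7.6  4.8]
top elbow_axis 0.81 [246. 184.] [584.6  80.  175. ]
top lens 0.77 [137. 177.] [605.5 315.  175. ]
scene elbow_axis 0.75 [316. 212.] [575.2  83.  175. ]
scene lens 0.96 [412. 207.] [608.4 319.  175. ]
wrist elbow_axis 0.95 [457. 212.] [578.6  88.1 175. ]
```

step_arm:
  moves:
    - [[0,0,0],[-0.012,0.014,0],-1]
    - [[0,0,0],[-0.024,0.026,0],-1]
    - [[0,0,0],[-0.036,0.038,0],-1]
    - [[0,0,0],[-0.048,0.05,0],-1]
    - [[0,0,0],[-0.048,0.05,0],-1]

```text
clock: 5.1
eef_pos: [622.7, 34.0, 143.8]
tcp_rot: [-3.141, -0.004, -3.141]
contact_force: [-5.7, -1.4, 2.5]
opening: -0.001
grasp_force: 2.6
```

```bash
python3 -c "
from h import *
look()"
```

```text
[622.7  34.  143.8] [-5.7 -1.4  2.5]
top elbow_axis 0.97 [237. 180.] [593.1  99.1 175. ]
top lens 0.66 [132. 163.] [637.4 325.9 175. ]
scene elbow_axis 0.67 [324. 210.] [574.9 103.5 175. ]
scene lens 0.75 [422. 215.] [639.9 329.4 175. ]
```

step_arm:
  moves:
    - [[0,0,0],[0.05,-0.05,0],-1]
    - [[0,0,0],[0.1,-0.1,0],-1]
    - [[0,0,0],[0.1,-0.1,-0.2],-1]
    - [[0,0,0],[0.1,-0.1,-0.4],-1]
    - [[0,0,0],[0.1,-0.1,-0.58],-1]
    - [[0,0,0],[0.1,-0.1,-0.58],-1]

```text
clock: 6.15
eef_pos: [606.5, 13.3, 265.9]
tcp_rot: [3.141, 0.009, 3.141]
contact_force: [0.0, -0.0, -0.1]
opening: -0.0
grasp_force: 0.0
```

step_arm:
  moves:
    - [[0,0,0],[-0.3,0.9,0],-1]
    - [[0,0,0],[-0.3,0.9,0],-1]
    - [[0,0,0],[-0.3,0.9,0],-1]
    - [[0,0,0],[-0.3,0.9,0],-1]
    - [[0,0,0],[-0.3,0.9,0],-1]
    - [[0,0,0],[-0.3,0.9,0],-1]

```text
clock: 6.75
eef_pos: [663.5, 194.0, 259.0]
tcp_rot: [-3.141, -0.002, -3.14]
contact_force: [1.0, -0.2, -0.1]
opening: -0.001
grasp_force: 0.0
```

```bash
python3 -c "
from h import *
look()
save('wrist','w2')"
```

```text
[663.5 194.  259. ] [ 1.  -0.2 -0.1]
top elbow_axis 0.72 [236. 181.] [590.9 100.7 175. ]
top lens 0.82 [128. 162.] [640.5 334.8 175. ]
scene elbow_axis 0.85 [320. 213.] [581.6  92.1 175. ]
scene lens 0.68 [422. 218.] [650.2 325.2 175. ]
wrist elbow_axis 0.95 [145. 111.] [590.1 101.8 175. ]
wrist lens 0.61 [462. 192.] [646.2 325.7 175. ]
```

View pics/w2.png

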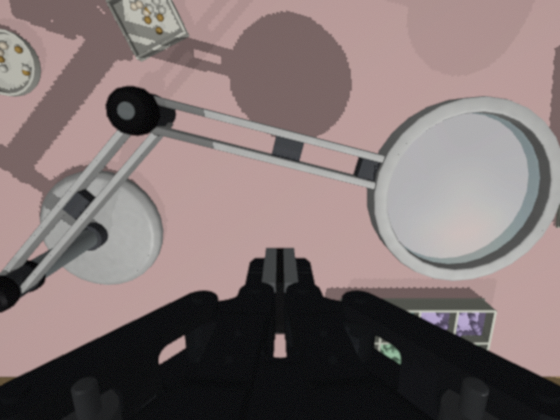

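The wrist view shows the lens arm running from the elbow knob (128,110) to the bracket at (370,167). The finger is on its far side and clear of the rim. Next I'll go down beside the arm and work out the arc waypoints.

step_arm:
  moves:
    - [[0,0,0],[0,0,0.2],-1]
    - [[0,0,0],[0,0,0.4],-1]
    - [[0,0,0],[0,0,0.46],-1]
    - [[0,0,0],[0,0,0.46],-1]

```text
clock: 7.65
eef_pos: [663.0, 193.7, 166.4]
tcp_rot: [-3.14, -0.004, -3.141]
contact_force: [-0.2, -0.1, 0.1]
opening: -0.0
grasp_force: 0.0
```

```bash
cat >> h.py <<'E'
E0=np.array([590.5,101.5])
def finger(deg,extra=0,R=105):
    t=np.radians(deg);e=np.array([np.cos(t),np.sin(t)]);m=np.array([e[1],-e[0]])
    return E0+R*e+(12+11*abs(e[1])+14.5*abs(e[0])+extra)*m
E
python3 - <<'E'
from h import *
p=telemetry.sense()["eef_pos"];print(p)
pr=np.array([663.5,194.]) # commanded
for i,d in enumerate([77,83,89,95,101,107,113, 120,126,132,138,144,150,156,162,168,174,180,186,192,198,204,210,216,222,228,234,240,246,251]):
    f=finger(d)
    if i and i%8==0 : pass
    g=(f-pr)/200; print(d,np.round(f,1),np.round([-g[0],g[1]],3))
    if i%8==7: pr=f; print("--")
E
```

```text
[663.02624788 193.69067492 166.41148542]
77 [639.4 198. ] [0.12 0.02]
83 [627.8 202.7] [0.179 0.044]
89 [615.6 206.1] [0.24 0.06]
95 [605.5 208.2] [0.29  0.071]
101 [595.6 209.4] [0.34  0.077]
107 [585.4 209.7] [0.391 0.079]
113 [575.1 209. ] [0.442 0.075]
120 [562.9 206.8] [0.503 0.064]
--
126 [552.6 203.7] [ 0.052 -0.015]
132 [542.4 199.5] [ 0.102 -0.036]
138 [532.6 194.2] [ 0.151 -0.063]
144 [523.3 187.6] [ 0.198 -0.096]
150 [514.6 180. ] [ 0.242 -0.134]
156 [506.7 171.4] [ 0.281 -0.177]
162 [499.7 161.7] [ 0.316 -0.226]
168 [493.7 151.2] [ 0.346 -0.278]
--
174 [489.  139.9] [ 0.024 -0.056]
180 [485.5 128. ] [ 0.041 -0.116]
186 [483.2 117.9] [ 0.053 -0.166]
192 [481.9 107.5] [ 0.059 -0.218]
198 [481.6  96.8] [ 0.06  -0.272]
204 [482.5  85.9] [ 0.056 -0.326]
210 [484.5  75. ] [ 0.046 -0.381]
216 [487.8  64.2] [ 0.03  -0.435]
--
222 [492.3  53.6] [-0.023 -0.053]
228 [498.   43.5] [-0.051 -0.104]
234 [505.   33.8] [-0.086 -0.152]
240 [513.1  25. ] [-0.126 -0.196]
246 [522.3  16.9] [-0.172 -0.236]
251 [530.7  11.1] [-0.214 -0.266]
```

step_arm:
  moves:
    - [[0,0,0],[0.12,0.02,0],-1]
    - [[0,0,0],[0.18,0.044,0],-1]
    - [[0,0,0],[0.24,0.06,0],-1]
    - [[0,0,0],[0.29,0.071,0],-1]
    - [[0,0,0],[0.34,0.077,0],-1]
    - [[0,0,0],[0.39,0.079,0],-1]
    - [[0,0,0],[0.44,0.075,0],-1]
    - [[0,0,0],[0.5,0.064,0],-1]

```text
clock: 8.45
eef_pos: [563.7, 206.9, 168.3]
tcp_rot: [3.141, 0.0, -3.141]
contact_force: [1.5, -0.3, 0.5]
opening: 0.001
grasp_force: 0.6
```

```bash
python3 -c "
from h import *
look()"
```

```text
[563.7 206.9 168.3] [ 1.5 -0.3  0.5]
top elbow_axis 0.78 [234. 181.] [591.  104.6 175. ]
top lens 0.69 [140. 234.] [482.  309.7 175. ]
scene elbow_axis 0.67 [280. 279.] [757.8 -46.5 175. ]
scene lens 0.88 [385. 173.] [466.7 308.6 175. ]
wrist elbow_axis 0.61 [ 63. 319.] [589.3 101.9 175. ]
wrist lens 0.87 [515.  51.] [471.  297.6 175. ]
```

step_arm:
  moves:
    - [[0,0,0],[0.052,-0.015,0],-1]
    - [[0,0,0],[0.102,-0.036,0],-1]
    - [[0,0,0],[0.151,-0.063,0],-1]
    - [[0,0,0],[0.198,-0.096,0],-1]
    - [[0,0,0],[0.242,-0.134,0],-1]
    - [[0,0,0],[0.281,-0.177,0],-1]
    - [[0,0,0],[0.316,-0.226,0],-1]
    - [[0,0,0],[0.346,-0.278,0],-1]

```text
clock: 9.7
eef_pos: [494.4, 150.5, 168.4]
tcp_rot: [3.142, 0.0, -3.141]
contact_force: [1.0, 1.1, -0.2]
opening: -0.0
grasp_force: 0.6
```

step_arm:
  moves:
    - [[0,0,0],[0.024,-0.056,0],-1]
    - [[0,0,0],[0.041,-0.116,0],-1]
    - [[0,0,0],[0.053,-0.166,0],-1]
    - [[0,0,0],[0.059,-0.218,0],-1]
    - [[0,0,0],[0.06,-0.272,0],-1]
    - [[0,0,0],[0.056,-0.326,0],-1]
    - [[0,0,0],[0.046,-0.381,0],-1]
    - [[0,0,0],[0.03,-0.435,0],-1]

```text
clock: 10.5
eef_pos: [489.1, 63.3, 168.2]
tcp_rot: [-3.142, -0.0, -3.141]
contact_force: [0.1, 1.6, 0.7]
opening: -0.004
grasp_force: 0.6
```

```bash
python3 -c "
from h import *
look()"
```

```text
[489.1  63.3 168.2] [0.1 1.6 0.7]
top elbow_axis 0.8 [235. 180.] [594.3 103.2 175. ]
top lens 0.71 [298. 266.] [402.8 -28.7 175. ]
scene elbow_axis 0.78 [324. 213.] [585.3 102.5 175. ]
scene lens 0.59 [256. 178.] [415.7 -32.8 175. ]
wrist lens 0.58 [17. 90.] [409.7 -39.9 175. ]
```

step_arm:
  moves:
    - [[0,0,0],[-0.023,-0.053,0],-1]
    - [[0,0,0],[-0.051,-0.104,0],-1]
    - [[0,0,0],[-0.086,-0.152,0],-1]
    - [[0,0,0],[-0.126,-0.196,0],-1]
    - [[0,0,0],[-0.15,-0.218,0],-1]
    - [[0,0,0],[-0.172,-0.236,0],-1]
    - [[0,0,0],[-0.193,-0.251,0],-1]
    - [[0,0,0],[-0.193,-0.251,0],-1]

```text
clock: 11.75
eef_pos: [528.3, 13.7, 168.3]
tcp_rot: [-3.141, 0.0, -3.142]
contact_force: [-1.3, 0.0, -0.1]
opening: -0.001
grasp_force: 0.0
```

```bash
python3 -c "
from h import *
look(names=('elbow_axis','lens','round_dish'))
save('top','top3')"
```

```text
[528.3  13.7 168.3] [-1.3  0.  -0.1]
top lens 0.67 [334. 221.] [ 497.3 -108.5  175. ]
top round_dish 0.86 [362. 152.] [ 686.2 -212.     0. ]
scene elbow_axis 0.87 [323. 216.] [594.2  97.  175. ]
scene lens 0.63 [232. 202.] [ 499.2 -110.2  175. ]
scene round_dish 0.75 [234. 263.] [ 542.3 -121.3    0. ]
wrist round_dish 0.88 [149. 196.] [ 532.5 -115.4    0. ]
```

View pics/top3.png

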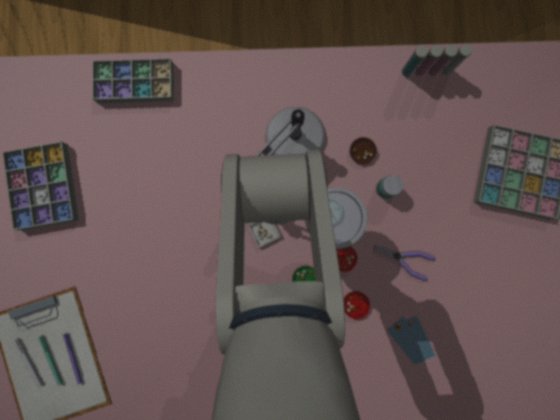

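The top view shows the lens ring at about (338,217), with its left side hidden by the robot, and the dish at (330,212) still short of its centre. I'll push on about 7°, then back off and measure.

step_arm:
  moves:
    - [[0,0,0],[-0.02,-0.012,0],-1]
    - [[0,0,0],[-0.038,-0.022,0],-1]
    - [[0,0,0],[-0.055,-0.033,0],-1]
    - [[0,0,0],[-0.055,-0.033,0],-1]
    - [[0,0,0],[0.03,0,0],-1]
    - [[0,0,0],[0.15,0,0],-1]
    - [[0,0,0],[0.15,0,-0.25],-1]
    - [[0,0,0],[0.15,0,-0.45],-1]

```text
clock: 13.2
eef_pos: [496.6, 14.0, 259.2]
tcp_rot: [-3.141, -0.002, -3.141]
contact_force: [1.7, 0.3, -0.0]
opening: -0.003
grasp_force: 0.0
```

step_arm:
  moves:
    - [[0,0,0],[0.4,0.8,0],-1]
    - [[0,0,0],[0.4,0.8,0],-1]
    - [[0,0,0],[0.4,0.8,0],-1]
    - [[0,0,0],[0.4,0.8,0],-1]
    - [[0,0,0],[0.4,0.8,0],-1]

```text
clock: 13.7
eef_pos: [416.3, 176.5, 258.5]
tcp_rot: [3.141, 0.0, -3.138]
contact_force: [0.7, -0.7, -0.1]
opening: 0.002
grasp_force: 0.0
```

```bash
python3 -c "
from h import *
look(cams=('top','scene'),names=('elbow_axis','lens','round_dish'))
a=save('top','top4');b=save('scene','scene4')
c=np.hstack([cv2.resize(a[150:270,240:400],(400,300),interpolation=2),cv2.resize(b[170:290,160:320],(400,300),interpolation=2)])
save('','crop4',c)"
```

```text
[416.3 176.5 258.5] [ 0.7 -0.7 -0.1]
top elbow_axis 0.63 [236. 181.] [590.1 101.4 175. ]
top lens 0.7 [338. 207.] [ 527.2 -118.7  175. ]
top round_dish 0.75 [352. 302.] [ 297.8 -171.5    0. ]
scene elbow_axis 0.74 [325. 212.] [583.5 104.3 175. ]
scene lens 0.79 [228. 212.] [ 534.1 -123.7  175. ]
scene round_dish 0.64 [218. 232.] [ 418. -150.    0.]
```

View pics/crop4.png

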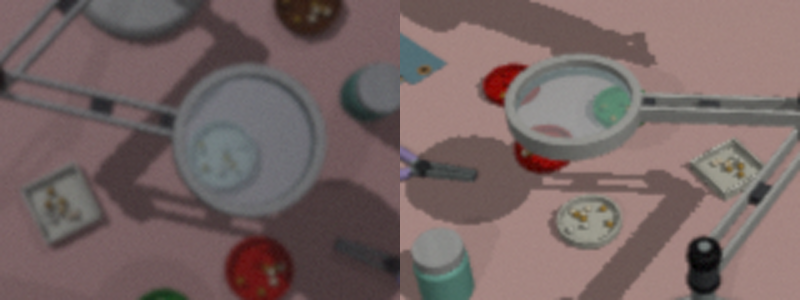

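In the crop, the left half (top view) has the lens ring centred at (250,140) with the whole dish inside it, offset only by parallax. The right half (scene view) shows both dishes, the jar and the pliers in their places. Top and scene put the lens at about (530,-121) and the dish at about (531,-118), within a few mm of each other. The robot is clear, so I'm handing in.

```bash
python3 -c "
from h import *
print(r.sign_off())"
```

```text
the job is handed in; nothing more can be done
None
```

I handed the job in with the lens centred above the round white dish, about 5 mm off by my camera measurements; the sign-off gave no verdict. Nothing else looked moved, and the robot finished clear of everything.

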